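Turn the drained beaker over onto the balance and tare it

ROBOT

A 7-joint arm with a two-finger parallel gripper is mounted at the origin on the work surface. World frame = base frame: x ahead of the robot, y to its left, z up, the work surface at z = 0. Lengths are in m, angles in rad, forces in N, time in s.
With the tool pointing down it reaches from about 0.425 to 0.925 m from the base axis. Payload 6.8 kg.
Tool frame: the origin (TCP) lies midway between the tips of the shut fingers; the grasp point (between the pads) lies 19 mm behind it; z points along the fingers, y is the line along which they close (so a half turn about z gives the same grasp; the last joint's range is limited). The gripper opens to 85 mm and grips with 20 to 120 N. Pads are 22 mm wide; open, the fingers measure 114 mm over their backs; the gripper's body (76 mm by 85 mm) begins 54 mm behind the grasp point. The pads swing forward as they close: fully open they stand 13 mm farther back than shut.
Start: joints at [1.099, 0.477, 0.022, 1.555, -0.011, 1.109, -0.083], TCP at [0.24, -0.631, 0.231] pointing down, gripper open.
Joint ranges: [-2.96, 2.96], [-0.34, 2.1], [-1.41, 1.46], [0.24, 2.44], [-1.37, 4.51], [0.17, 1.92], [-2.96, 2.96]. Speed limits (rad/s): [2.39, 2.39, 3.14, 3.14, 3.14, 3.14, 3.14].

INTERFACE

Orientations are given as a unit quaternion [x, y, z, w].
In Python, from bench import * gives the robot as it stands. Calls block until the motion is done:
- goto(position, orientation): joint-space move of the TCP to a pose.
- move_linear(position, attitude=None, max_speed=0.15, contact_N=None): straight line of the TCP; attitude=None keeps the orientation; max_speed is the mean speed in m/s. With contact_N (N) it stops when the force on the tool has changed by that much, and returns True; else False.
- move_j(angles): joint-space move.
- move_gripper(opening, squeeze=None): finger opening in m; squeeze is the grip in N (None keeps the last); returns when the fingers have stopped.
- hold(seconds).
- ik(position, orientation): joint angles nearest the present ones, or None.
- read_state(): the state.
- snapshot(name): name is "scene" or "top"; returns the picture (400x640x3 uint8, red, green, blue); there is no depth.
- get_calibration(name): a dict with "K" (3x3 intrinsics, pixels), "origin" and "rotation" of the camera in the world. Camera axes: x right, y down, z forward; pixel columns grow to the right and rows downward; lengths in m; the calibration is good to about 2 mm. A picture is of the moment at which its call begins. get_calibration takes no time and is no camera call.
A pose or a line that the arm cannot do raises IKError and nothing moves.
- hand_in(): hands the job in; it is judged then, once.
The state is a dict: "clock": time; "joints": joint angles; "joint_velocities": joint speeds; "tau": joint torques, N m; "eef_pos": TCP position; "tcp_rot": TCP orientation; "wrist_force": force on the tool from outside, world axes, zero at the start; "ft_torque": the same for the moment, N m; "finger_gap": finger opening in m; "grip_force": force on a finger pad.
Only numpy, scipy, OpenCV 4.12 (cv2) and the standard library are available. Lean on these libraries where they do the work, as an engineer would, in place of code of your own. Each camera call takes 0.05 s, during which the arm holds its last target. There are 200 camera calls.

TASK

The washed white beaker with the blue rim is draining mouth-down on the green mat. Turn it over, stand it gently mouth-up on the middle of the balance's steel pan and let go of it; then press the orange tare key fully down and release it. Leave the beaker standing there, and do not disturb the steel dish, the amber bottle or the flask.

Things in the scene. Friction and masses are not known exactly. Their poses are not given: they have to be found in the camera images.
- beaker: White plastic beaker, a straight round cup 60 mm in diameter, 90 mm tall, wall 3 mm, base 4 mm, about 120 g; the 22 mm at the mouth are blue. Origin: centre of the outside of its base; z points from base to mouth. It starts mouth-down on the mat: origin on top, z down. It may be laid on its side on the bench between mat and balance on the way.
- beaker_rim (a point): Centre of the beaker's mouth, on the beaker's axis 90 mm from the origin of its base.
- mat: Green draining mat fixed to the bench, 260 x 160 x 6 mm (x, y, z). Origin: centre of its underside, on the bench; its top is 6 mm above. It is on one side of the robot, the balance on the other; which side varies.
- balance: White laboratory balance fixed to the bench, housing 250 x 190 mm (x, y), 42 mm high; round steel pan 130 mm in diameter, centred 40 mm along +x from the origin, its top 62 mm high. The key and a dark display are on its -x side. Origin: centre of its underside.
- pan_centre (a point): Centre of the top face of the balance's round steel pan (130 mm in diameter), 62 mm above the bench; z up.
- tare_key (a joint): Tare key travel in m: 0 is up, 0.006 is fully pressed; spring return, about 4 N at the bottom.
- tare_key_top (a point): Centre of the top of the round orange tare key (32 mm in diameter), which is pressed straight down; it lies 125 mm in -x and 50 mm in -y of the pan centre in the balance's frame.
- dish: Steel dish draining mouth-down on the same mat, 80 mm in diameter at the mouth, 34 mm tall. Leave it alone. Origin: centre of its base (on top at the start); z points to its mouth.
- amber_bottle: Closed amber jar, 60 mm in diameter, 120 mm tall, standing beyond the work. Leave it alone. Origin: centre of its underside.
- flask: Green glass conical flask, 80 mm in diameter at the foot, 111 mm tall, standing beyond the work. Leave it alone. Origin: centre of its underside.

How it is judged:
By the outcome, as a careful person would: the job done as asked, in the order asked, and still so for the second after the job is handed in, with the robot touching nothing.
It also fails if it takes over 72 s, if anything falls off the work surface, if the arm or the gripper's body presses on something with over 40 N, if the wrist force passes 120 N, or if a joint passes its speed limit or range.

## Working session

There is one attempt and no reset: what is moved stays moved. The work goes in short steps, each a Python script; the robot and the scene stay as the last script left them, time stands still between calls to the robot, and variables do not carry over. Pictures are saved under pics/ and viewed, at most 10 in all, crops included, and the job is handed in when it is done.

```bash
mkdir -p pics; ls; python3 - <<'E'
from bench import *
import cv2
for n in ("scene","top"):
    cv2.imwrite(f"pics/{n}0.png",snapshot(n)[:,:,::-1]); c=get_calibration(n); print(n,c)
s=read_state();print(s)
E
```

```text
pics
scene {'K': array([[465.47742889,   0.        , 317.51695824],
       [  0.        , 465.47742889, 205.31655682],
       [  0.        ,   0.        ,   1.        ]]), 'origin': array([1.59346286, 0.27142447, 0.74985455]), 'rotation': array([ 0.52926311,  0.70028973, -0.38726903, -0.28195311])}
top {'K': array([[478.53191703,   0.        , 325.19444428],
       [  0.        , 478.53191703, 199.00780935],
       [  0.        ,   0.        ,   1.        ]]), 'origin': array([ 0.53055933, -0.01151549,  1.33302734]), 'rotation': array([ 0.70900391, -0.70471305,  0.02383483, -0.01117478])}
{'clock': 0.1, 'joints': array([ 1.09890537,  0.47773136,  0.02234649,  1.55635702, -0.01149831,
        1.10933015, -0.08312698]), 'joint_velocities': array([-0.00077479, -0.00200977,  0.00014063, -0.00419522, -0.00014862,
        0.00028641, -0.00180807]), 'tau': array([ 3.54662247e-03, -5.97763717e+01,  1.61304016e+00, -2.81956315e+01,
        1.27346430e-02,  5.02615847e-03, -1.42958498e-05]), 'eef_pos': array([ 0.23996902, -0.63031761,  0.23041182]), 'tcp_rot': array([ 9.83503098e-01,  1.80889294e-01, -2.15867281e-04, -8.20901648e-04]), 'wrist_force': array([ 0.17579892,  0.13114921, -0.88402995]), 'ft_torque': array([-0.01486776,  0.01100003,  0.01644741]), 'grip_force': 0.0, 'finger_gap': 0.08525789203982254}
```

View pics/scene0.png

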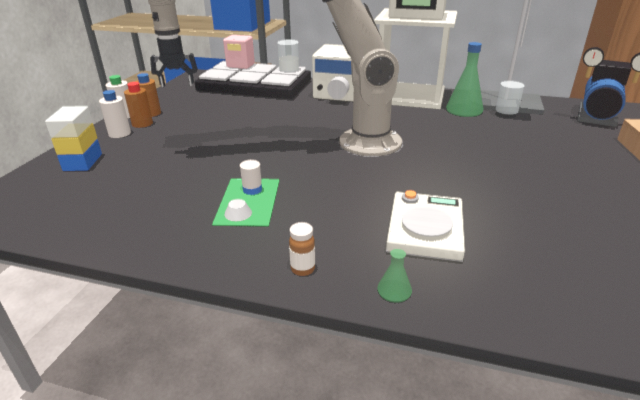

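View pics/top0.png

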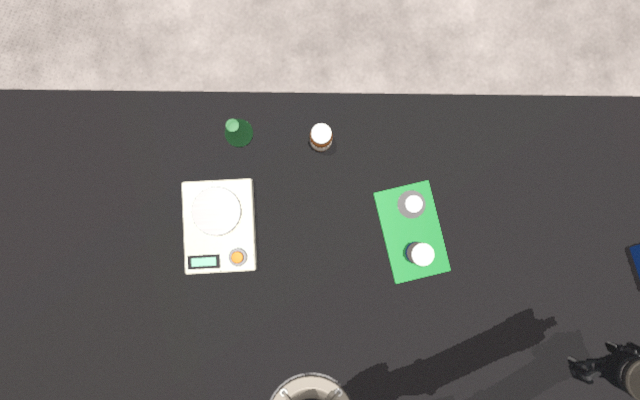

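Scene: the mat is on the robot's right (y<0) and the balance on its left. In the top view the beaker's base is at about (422,254), the dish at (413,204), the pan at (216,211) and the key at (237,257). In the scene view the beaker is at (251,177). Next I'll measure these points and check which tool poses can be reached.

```bash
cat > h.py <<'E'
import numpy as np, cv2
from scipy.spatial.transform import Rotation as R
from bench import *
def ray(n,p):
    c=get_calibration(n); d=np.linalg.inv(c["K"])@[p[0],p[1],1]
    return c["origin"],R.from_quat(c["rotation"]).apply(d/np.linalg.norm(d))
def plane(n,p,z):
    o,d=ray(n,p); return o+d*(z-o[2])/d[2]
def tri(a,b):
    (o1,d1),(o2,d2)=ray("top",a),ray("scene",b)
    s=np.linalg.lstsq(np.c_[d1,-d2],o2-o1,rcond=None)[0]
    p,q=o1+d1*s[0],o2+d2*s[1]; return (p+q)/2,np.linalg.norm(p-q)
def blobs(im,lo,hi,box,amin=15):
    x0,y0,x1,y1=box; m=cv2.inRange(cv2.cvtColor(im[y0:y1,x0:x1],cv2.COLOR_RGB2HSV),lo,hi)
    cs,_=cv2.findContours(m,cv2.RETR_EXTERNAL,cv2.CHAIN_APPROX_NONE)
    return sorted([(cv2.contourArea(c),c+[x0,y0]) for c in cs if cv2.contourArea(c)>amin],key=lambda t:-t[0])
def quat(t,y):  # tool z along t, tool y along y
    t=np.array(t,float);t/=np.linalg.norm(t);y=np.array(y,float);y-=t*(y@t);y/=np.linalg.norm(y)
    return R.from_matrix(np.c_[np.cross(y,t),y,t]).as_quat()
E
python3 - <<'E'
from h import *
T,S=snapshot("top"),snapshot("scene")
def show(n,im,lab,lo,hi,box):
    for a,c in blobs(im,lo,hi,box)[:2]:
        e=cv2.fitEllipse(c); print(n,lab,a,np.round(e,1).tolist() if 0 else (np.round(e[0],1),np.round(e[1],1)),"bbox",cv2.boundingRect(c))
show("top",T,"white base",(0,0,170),(180,60,255),(395,235,450,275))
show("top",T,"blue",(105,100,40),(130,255,255),(370,180,460,290))
show("top",T,"dish top",(0,0,170),(180,60,255),(395,190,435,220))
show("top",T,"key",(8,120,120),(25,255,255),(225,245,250,270))
show("scene",S,"key",(5,120,120),(25,255,255),(395,185,425,205))
show("scene",S,"white",(0,0,150),(180,60,255),(235,155,270,195))
show("scene",S,"blue",(105,100,40),(130,255,255),(230,160,280,200))
for n,im,b in(("top",T,(370,175,455,290)),("scene",S,(210,170,285,228))):
    a,c=blobs(im,(55,120,80),(75,255,255),b)[0]; r=cv2.minAreaRect(np.vstack([c]));print(n,"mat",cv2.boxPoints(r).round(1).tolist())
a,c=blobs(T,(0,0,150),(180,60,255),(170,170,265,280))[0]; q=cv2.boxPoints(cv2.minAreaRect(c));print("bal",q.round(1).tolist(),[plane("top",p,.042).round(3).tolist() for p in q])
v=np.hstack([cv2.resize(T[170:282,172:266],None,fx=4,fy=4),cv2.resize(S[180:260,380:480],None,fx=4,fy=4)[:448] if 0 else cv2.copyMakeBorder(cv2.resize(S[185:260,385:470],None,fx=4.7,fy=4.7),0,448-352,0,0,cv2.BORDER_CONSTANT)])
cv2.imwrite("pics/z1.png",v[:,:,::-1]);print(v.shape)
# ik exploration
pb=plane("top",(422.5,254.5),.096);pp=plane("top",(216,211),.062);print("beaker",pb,"pan",pp)
for nm,p,z in(("pick",pb,.052),("place",pp,.105)):
  for tilt in(0,20,45):
    for yaw in range(-180,181,30):
      az=np.arctan2(p[1],p[0])+np.radians(yaw); c,s=np.cos(np.radians(tilt)),np.sin(np.radians(tilt))
      t=np.array([np.cos(az)*c,np.sin(az)*c,-s]); y=np.array([-np.sin(az),np.cos(az),0])
      for sg in(1,-1):
        j=ik(np.r_[p[:2],z]+t*.019,quat(t,sg*y))
        if j is not None: print(nm,tilt,yaw,sg,np.round(j,2))
E
```

```text
top white base 422.0 (array([422.5, 254.1]), array([23.1, 23.4])) bbox (411, 242, 24, 25)
top dish top 596.5 (array([411. , 203.8]), array([27.4, 27.8])) bbox (397, 190, 29, 29)
top key 44.5 (array([236.9, 256.8]), array([ 9.7, 10.6])) bbox (232, 252, 11, 11)
scene key 57.0 (array([410.1, 193.6]), array([ 7.3, 10.3])) bbox (405, 190, 11, 8)
scene white 499.0 (array([250.3, 173.4]), array([20.7, 32. ])) bbox (239, 159, 22, 30)
scene blue 61.0 (array([252. , 189.9]), array([ 6.3, 17.9])) bbox (243, 186, 19, 8)Traceback (most recent call last):
  File "<stdin>", line 14, in <module>
IndexError: list index out of range
```

```bash
cat > m.py <<'E'
from h import *
T,S=snapshot("top"),snapshot("scene")
for n,im,b in(("top",T,(365,170,460,295)),("scene",S,(205,165,290,235))):
    a,c=blobs(im,(35,60,40),(95,255,255),b)[0]; q=cv2.boxPoints(cv2.minAreaRect(c)) if n=="top" else cv2.approxPolyDP(cv2.convexHull(c),4,True)[:,0].astype(float)
    print(n,"mat",q.round(1).tolist(),[plane(n,p,.006).round(3).tolist() for p in q])
a,c=blobs(T,(0,0,150),(180,60,255),(170,170,265,280))[0]; q=cv2.boxPoints(cv2.minAreaRect(c));print("bal",q.round(1).tolist(),[plane("top",p,.042).round(3).tolist() for p in q])
v=np.hstack([cv2.resize(T[170:282,172:266],None,fx=4,fy=4),cv2.copyMakeBorder(cv2.resize(S[185:260,385:470],(399,352)),0,96,0,0,cv2.BORDER_CONSTANT)])
cv2.imwrite("pics/z1.png",v[:,:,::-1]);print(v.shape)
print("key",tri((236.9,256.8),(410.1,193.6)),"beaker top",plane("top",(422.5,254.1),.096), plane("scene",(250.5,164.5),.096), tri((422.5,254.1),(250.5,164.5)))
pb=plane("top",(422.5,254.1),.096);pp=plane("top",(216,211),.062);print("pan",pp)
for nm,p,z in(("pick",pb,.052),("place",pp,.105)):
  for tilt in(0,20,45):
    for yaw in range(-180,180,30):
      az=np.arctan2(p[1],p[0])+np.radians(yaw); c,s=np.cos(np.radians(tilt)),np.sin(np.radians(tilt))
      t=np.array([np.cos(az)*c,np.sin(az)*c,-s]); y=np.array([-np.sin(az),np.cos(az),0])
      for sg in(1,-1):
        j=ik(np.r_[p[:2],z]+t*.019,quat(t,sg*y))
        if j is not None: print(nm,tilt,yaw,sg,np.round(j,2))
E
python3 m.py
```

```text
top mat [[371.6000061035156, 192.39999389648438], [428.1000061035156, 178.1999969482422], [451.1000061035156, 270.5], [394.6000061035156, 284.6000061035156]] [[0.616, -0.164, 0.006], [0.656, -0.322, 0.006], [0.401, -0.385, 0.006], [0.361, -0.228, 0.006]]
scene mat [[279.0, 180.0], [268.0, 226.0], [212.0, 225.0], [231.0, 178.0]] [[0.374, -0.227, 0.006], [0.624, -0.167, 0.006], [0.66, -0.32, 0.006], [0.402, -0.384, 0.006]]
bal [[179.89999389648438, 180.8000030517578], [251.5, 177.5], [255.89999389648438, 271.0], [184.1999969482422, 274.3999938964844]] [[0.641, 0.357, 0.042], [0.652, 0.165, 0.042], [0.401, 0.15, 0.042], [0.391, 0.34, 0.042]]
(448, 775, 3)
key (array([0.43958511, 0.19741389, 0.0596094 ]), np.float64(0.00145663762479047)) beaker top [ 0.45107777 -0.28571675  0.096     ] [ 0.45449916 -0.28293521  0.096     ] (array([ 0.45070705, -0.28553528,  0.09381244]), np.float64(0.0013859929427746437))
pan [0.55997578 0.25464184 0.062     ]
pick 0 -120 1 [-0.03  1.25  0.23  1.43  0.53  1.87 -1.15]
pick 0 -120 -1 [-0.03  1.25  0.23  1.43  0.54  1.87  1.99]
pick 0 -90 1 [-0.22  1.17  0.
[... 5695 characters left out ...]
ce 45 0 1 [ 0.37  0.83 -1.19  2.3   2.2   0.84 -0.36]
place 45 0 -1 [ 0.08  0.59 -0.78  2.31  2.38  0.61  2.4 ]
place 45 30 1 [ 0.59  0.86 -1.16  2.2   2.17  0.27  0.28]
place 45 30 -1 [ 0.59  0.86 -1.16  2.2   2.17  0.27 -2.87]
place 45 60 1 [-0.    0.61 -0.23  2.02 -1.2   0.67 -2.38]
place 45 60 -1 [ 0.4   0.74 -0.77  1.99 -0.68  0.43  0.35]
place 45 90 1 [-0.05  0.73 -0.19  1.74 -0.76  1.04 -2.4 ]
place 45 90 -1 [ 0.31  0.84 -0.72  1.72 -0.33  0.9   0.4 ]
place 45 120 1 [-0.1   0.85 -0.25  1.48 -0.43  1.36 -2.29]
place 45 120 -1 [ 0.23  1.   -0.83  1.45 -0.    1.32  0.5 ]
place 45 150 1 [-0.16  0.96 -0.38  1.28 -0.1   1.62 -2.13]
place 45 150 -1 [ 0.06  1.08 -0.84  1.25  0.21  1.66  0.75]
```

View pics/z1.png

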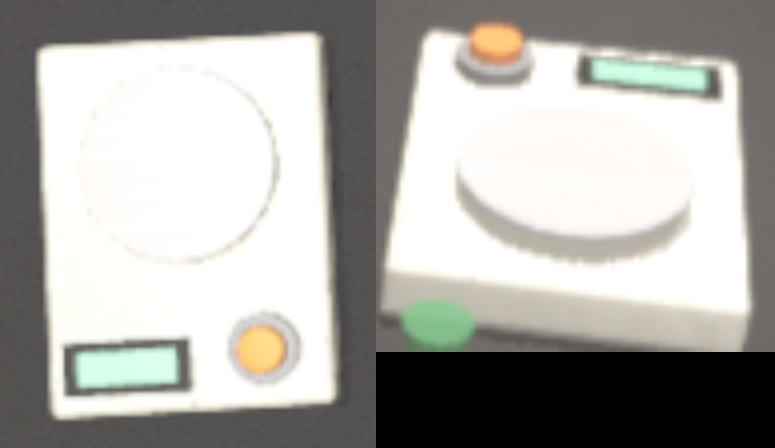

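Crop: the pan centre is at top pixel (216.5,211), 131 mm across (130 expected), and the orange key is at (237,257). The beaker base measures 94 mm high (96 expected) and the key-to-pan offset matches the text.

Plan, with the tool tilted 45° throughout:
1. Pick the beaker, roll the wrist 180° and lay it on its side.
2. Regrasp from the opposite heading and roll 180° so it is mouth-up.
3. Place it on the pan.

```bash
cat > a.py <<'E'
from h import *
print("pan",tri((216.5,211),(427.4,221.5)))
b=np.array([.4515,-.285,.066]); t=np.array([0,-1,-1])/2**.5; off=t*.02
q1=quat(t,[1,0,0]); q2=quat(t,[-1,0,0]); up=np.array([0,0,.2])
for q in(q1,q2): print([None if (j:=ik(p+off,q)) is None else np.round(j,2) for p in(b+up,b-t*.1,b,np.array([.5,-.03,.2]),np.array([.5,-.03,.031]))])
for y in(1,-1):
    tB=np.array([0,1,-1])/2**.5; q=quat(tB,[y,0,0]); print("B",[None if (j:=ik(np.array(p)+tB*.02,q)) is None else np.round(j,2) for p in((.5,-.03,.2),(.5,-.03,.031),(.56,.255,.25),(.56,.255,.122))])
E
python3 a.py
```

```text
pan (array([0.56006411, 0.25557966, 0.05440728]), np.float64(0.001332981616526008))
[array([ 0.31,  0.24, -0.34,  2.12,  1.01,  1.11, -0.64]), array([ 0.1 ,  0.46, -0.29,  2.21,  1.11,  1.06, -1.04]), array([-0.05,  0.61,  0.07,  2.23,  1.27,  0.79, -1.14]), array([ 0.06,  0.52, -0.68,  1.98,  0.93,  1.47, -1.09]), array([-0.3 ,  0.74, -0.23,  2.03,  0.96,  1.11, -1.27])]
[array([ 0.99,  0.46, -1.18,  2.08,  1.22,  1.42,  2.38]), array([ 0.78,  0.8 , -1.19,  2.17,  1.37,  1.62,  1.99]), array([-0.78,  1.05,  1.09,  2.27, -0.44,  0.22, -2.73]), array([ 0.39,  0.76, -1.19,  1.96,  1.11,  1.77,  1.9 ]), array([ 0.38,  1.18, -1.2 ,  1.99,  1.4 ,  1.87,  1.66])]
B [array([ 0.89,  0.57, -0.71,  1.92, -0.47,  1.03,  0.53]), array([ 0.82,  0.84, -0.62,  1.96, -0.43,  0.77,  0.67]), array([ 0.45,  0.53, -0.82,  1.87, -0.57,  0.75,  0.14]), array([ 0.41,  0.73, -0.78,  1.94, -0.57,  0.54,  0.29])]
B [array([ 0.27,  0.46,  0.1 ,  1.96, -0.83,  1.22, -2.27]), array([ 0.35,  0.75, -0.01,  1.99, -0.92,  0.98, -2.03]), array([-0.06,  0.4 , -0.15,  1.91, -0.95,  0.92, -2.7 ]), array([-0.02,  0.6 , -0.2 ,  1.97, -1.09,  0.76, -2.44])]
```

```bash
cat > a2.py <<'E'
from h import *
b=np.array([.4515,-.285,.066]); t=np.array([0,-1,-1])/2**.5; off=t*.02
q1=quat(t,[1,0,0]); up=np.array([0,0,.2])
goto(b-t*.13+[0,0,.1]+off,q1)
move_linear(b-t*.13+off,max_speed=.15)
print(move_linear(b+off,max_speed=.08,contact_N=8))
move_gripper(0.05,30)
s=read_state();print(s["clock"],s["finger_gap"],s["grip_force"],s["wrist_force"],s["eef_pos"])
cv2.imwrite("pics/s2.png",np.hstack([snapshot("scene")[100:260,150:350],snapshot("top")[150:310,330:530]])[:,:,::-1].repeat(2,0).repeat(2,1))
E
python3 a2.py
```

```text
False
5.025 0.05847352812485204 31.982316370122135 [-1.22157075  2.78321559  5.27630799] [ 0.45174691 -0.29904078  0.05226636]
```

View pics/s2.png

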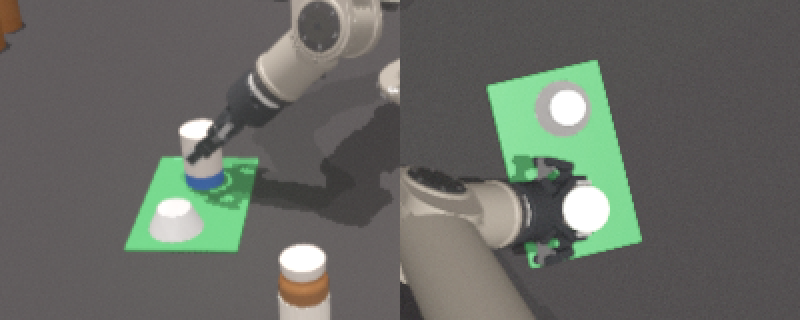

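The beaker is held between the pads at its upper half, still upright on the mat, and the dish is untouched. Next: lift, roll 180° and lay it on its side.

```bash
cat > b.py <<'E'
from h import *
p=read_state()["eef_pos"]
move_linear(p+[0,0,.2],max_speed=.15)
j=np.array(read_state()["joints"]); j[6]+=np.pi*(1 if j[6]<0 else -1); move_j(j)
t=np.array([0,-1,-1])/2**.5; q2=quat(t,[-1,0,0]); L=np.array([.5,-.03,0])+t*.02
goto(L+[0,0,.13],q2)
move_linear(L+[0,0,.045],max_speed=.12)
print(move_linear(L+[0,0,.022],max_speed=.025,contact_N=4))
s=read_state();print(s["clock"],s["finger_gap"],s["wrist_force"],(s["eef_pos"]-t*.02))
cv2.imwrite("pics/s3.png",np.hstack([snapshot("scene")[100:260,230:430],snapshot("top")[150:310,230:430]])[:,:,::-1].repeat(2,0).repeat(2,1))
E
python3 b.py
```

```text
True
11.8083 0.058706750628246054 [-0.47418793  1.26234065  4.66438617] [ 0.50010889 -0.02998347  0.03316423]
```

View pics/s3.png

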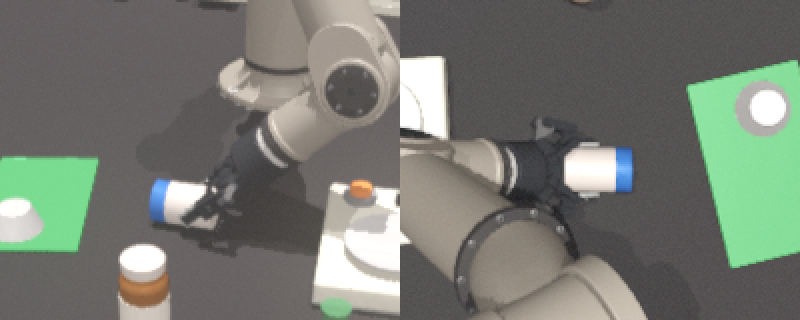

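The beaker is on its side on the bench, mouth (blue) toward the mat and base toward the gripper. Next: release, back off, and measure it again.

```bash
cat > c.py <<'E'
from h import *
t=np.array([0,-1,-1])/2**.5; p=read_state()["eef_pos"]
move_gripper(.066); move_gripper(.085); hold(.2)
move_linear(p-t*.10,max_speed=.12)
tB=np.array([0,1,-1])/2**.5
goto(np.array([.5,-.25,.3]),quat(tB,[1,0,0]))
T,S=snapshot("top"),snapshot("scene")
cv2.imwrite("pics/s4.png",np.hstack([S[100:260,230:430],T[150:310,230:430]])[:,:,::-1].repeat(2,0).repeat(2,1))
def f(n,im,box):
    w=blobs(im,(0,0,120),(180,70,255),box); b=blobs(im,(100,90,40),(130,255,255),box)
    for l,x in(("w",w),("b",b)): 
        for a,c in x[:2]: print(n,l,a,np.round(cv2.minAreaRect(c)[0],1),np.round(cv2.minAreaRect(c)[1],1),cv2.minAreaRect(c)[2],cv2.boundingRect(c))
f("top",T,(290,200,365,265)); f("scene",S,(295,180,348,220)); s=read_state();print(s["clock"],s["wrist_force"])
E
python3 c.py
```

```text
top w 536.0 [324.5 232. ] [22. 25.] 90.0 (312, 221, 26, 23)
top b 167.5 [342. 232.] [22.  8.] 90.0 (338, 221, 9, 23)
scene w 558.5 [325.2 203.1] [28.1 22.2] 8.130102157592773 (311, 191, 29, 25)
scene b 122.5 [307.9 201.2] [ 8.3 21.2] 6.009005546569824 (304, 191, 10, 22)
15.15 [0.06000627 0.21045333 0.12663948]
```

View pics/s4.png

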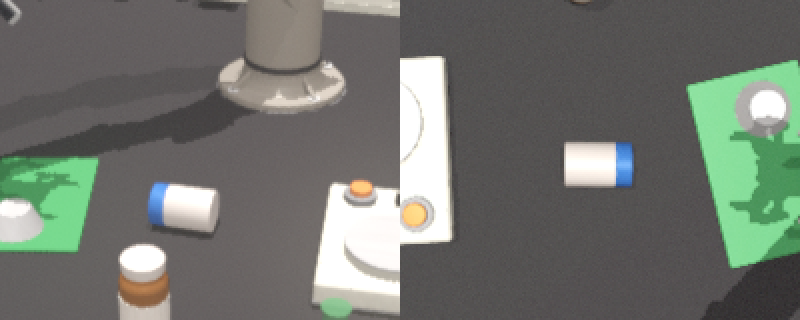

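The beaker lies free and still, base at top column 312, mouth at 347, centre row 232. Next: regrasp it near the mouth from the mat side, along its measured axis.

```bash
cat > d.py <<'E'
from h import *
B,M=plane("top",(312,232),.03),plane("top",(347,232),.03); L=np.linalg.norm(M-B)
C=(B+M)/2; c=(M-B)/L
pts=[ray("top",(329.5,232))]; print("base",B,"mouth",M,"len",L,"mid tri",tri((329.5,232),(321.5,203)))
g=C+c*.015; g[2]=.032
h=-c; t=np.array([h[0],h[1],-1])/2**.5; y=np.cross([0,0,1],h); off=t*.02
print("axis",c,"grip",g)
for sg in(-1,1):
    q=quat(t,sg*y); js=[ik(p+off,q) for p in(g-t*.13,g)]
    print(sg,[None if j is None else np.round(j,2) for j in js])
sg=1; q=quat(t,sg*y)
if abs(L-.09)<.006:
    goto(g-t*.13+off,q)
    print(move_linear(g+off,max_speed=.08,contact_N=8))
    s=read_state();print(s["wrist_force"],s["eef_pos"]-off)
    move_gripper(.05,30)
    s=read_state();print(s["clock"],s["finger_gap"],s["grip_force"],s["wrist_force"],s["joints"])
    np.save("tB.npy",np.r_[t,y,g])
    p=s["eef_pos"]; move_linear(p+[0,0,.2],max_speed=.12)
    j=np.array(read_state()["joints"]); j[6]+=np.pi*(1 if j[6]<0 else -1); move_j(j)
    s=read_state();print(s["clock"],s["finger_gap"],s["grip_force"],s["joints"],s["eef_pos"])
    cv2.imwrite("pics/s5.png",np.hstack([snapshot("scene")[60:260,200:400],snapshot("top")[130:330,230:430]])[:,:,::-1].repeat(2,0).repeat(2,1))
E
python3 d.py
```

```text
base [0.50525855 0.00066518 0.03      ] mouth [ 0.50576043 -0.0944914   0.03      ] len 0.09515790311944883 mid tri (array([ 0.50538497, -0.04659609,  0.02830793]), np.float64(0.0006880185105272413))
axis [ 0.00527417 -0.99998609  0.        ] grip [ 0.5055886  -0.06191291  0.032     ]
-1 [array([ 0.53,  0.67, -0.  ,  1.81, -0.7 ,  1.23,  0.97]), array([ 0.47,  0.77, -0.09,  1.93, -0.81,  0.98,  1.05])]
1 [array([ 0.1 ,  0.76,  0.61,  1.84, -0.98,  1.46, -1.9 ]), array([ 0.03,  0.85,  0.49,  1.96, -1.13,  1.27, -1.82])]
False
[ 0.4364065   0.5765371  -0.46439113] [ 0.50579452 -0.06236557  0.0322292 ]
19.6083 0.05961122044268672 32.15246766700572 [-0.72843977 -1.1054373   3.67933432] [ 0.01888096  0.85027597  0.50657231  1.96532922 -1.14114232  1.27915591
 -1.81600498]
24.075 0.060507055943704924 32.420368550490366 [-0.08651212  0.52175165  0.64285828  1.91991598 -0.94293795  1.4659384
  1.0124884 ] [ 0.50541581 -0.04790264  0.21759852]
```

View pics/s5.png

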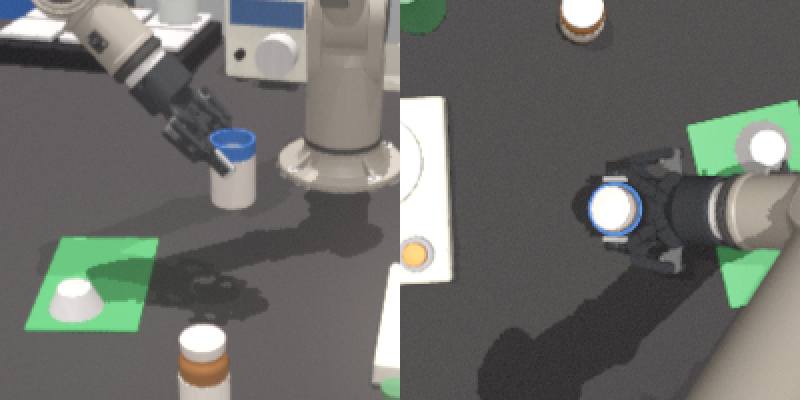

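The beaker is mouth-up in the gripper and looks upright. Next: measure the rim's offset from the tool, then place it with contact sensing.

```bash
cat > e.py <<'E'
from h import *
d=np.load("tB.npy"); t,y=d[:3],d[3:6]; q=quat(t,-y); e=read_state()["eef_pos"]
a,c=blobs(snapshot("top"),(100,90,40),(130,255,255),(310,210,360,260))[0]
(u,r)=cv2.minEnclosingCircle(c); rim=plane("top",u,e[2]+.0141+.03); print("rim px",u,r,"rim",rim,"diam",2*r*(1.333-rim[2])/478.5,"nominal",e-t*.02)
o=e[:2]-rim[:2]; P=np.array([.5605,.2550])
g=np.r_[P+o,.25-.0141]
print(ik(g,q),ik(g-[0,0,.13],q))
goto(g,q); g[2]=.140-.0141; move_linear(g,max_speed=.12)
S,T=snapshot("scene"),snapshot("top")
a,c=blobs(T,(100,90,40),(130,255,255),(185,180,250,245))[0]; print("rim now",plane("top",cv2.minEnclosingCircle(c)[0],.170))
g[2]=.110-.0141; print(move_linear(g,max_speed=.02,contact_N=3))
s=read_state();print(s["clock"],s["wrist_force"],s["eef_pos"]-t*.02,R.from_quat(s["tcp_rot"]).as_matrix()[:,2],t)
S,T=snapshot("scene"),snapshot("top")
cv2.imwrite("pics/s6.png",np.hstack([S[120:270,350:500],T[140:290,150:300]])[:,:,::-1].repeat(2,0).repeat(2,1))
E
python3 e.py
```

```text
rim px (337.21795654296875, 234.2179412841797) 13.906108856201172 rim [ 0.50510907 -0.05787159  0.26170536] diam 0.06226766927208154 nominal [ 0.50550208 -0.06208547  0.2317475 ]
[-0.58541911  0.44274254  0.53533313  1.93907842 -1.17929748  1.14517126
  0.625583  ] [-0.47432491  0.63731399  0.39891658  1.99517261 -1.35136961  1.04549196
  0.89160786]
rim now [0.56199709 0.2519872  0.17      ]
True
27.45 [-0.5168755  -0.75749896  4.26296509] [0.5608318  0.25073429 0.12495759] [-0.00392984  0.70797741 -0.70622415] [-0.0037294   0.70709695 -0.70710678]
```

View pics/s6.png

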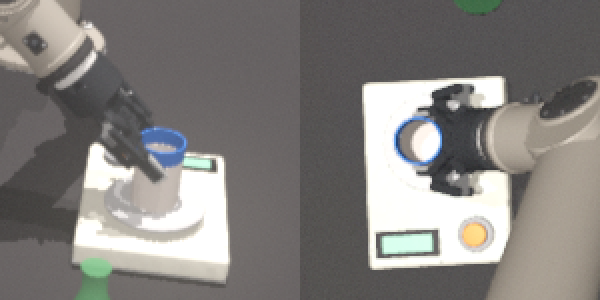

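The beaker is upright on the pan within about 3 mm of the centre, and contact came at the expected height. Next: release, back off, check, then press the key.

```bash
cat > f.py <<'E'
from h import *
d=np.load("tB.npy"); t=d[:3]; p=read_state()["eef_pos"]
move_gripper(.066); move_gripper(.085); hold(.2)
move_linear(p-t*.12,max_speed=.1)
K=np.array([.4395,.1975]); q=quat([0,0,-1],[1,0,0]); qb=quat([0,0,-1],[0,1,0])
js={n:ik(np.r_[K,.14],x) for n,x in(("x",q),("y",qb),("-x",quat([0,0,-1],[-1,0,0])),("-y",quat([0,0,-1],[0,-1,0])))}
print(js)
goto(np.array([.36,-.02,.3]),q)
S,T=snapshot("scene"),snapshot("top")
a,c=blobs(T,(100,90,40),(130,255,255),(185,180,250,245))[0]; u,r=cv2.minEnclosingCircle(c);print("rim",u,r,plane("top",u,.152))
a,c=blobs(T,(8,120,120),(25,255,255),(225,245,250,270))[0];print("key",cv2.minEnclosingCircle(c),plane("top",cv2.minEnclosingCircle(c)[0],.058),read_state()["clock"])
cv2.imwrite("pics/s7.png",np.hstack([S[120:270,350:500],T[140:290,150:300]])[:,:,::-1].repeat(2,0).repeat(2,1))
E
python3 f.py
```

```text
{'x': array([-1.11429938,  0.33393116,  0.68068803,  2.12856377, -0.30002369,
        0.77250309, -0.24319184]), 'y': array([-0.93022872,  0.29827263,  0.44938721,  2.11841307, -0.18604256,
        0.76171927,  1.20790638]), '-x': array([-0.61438473,  0.28022399,  0.0730819 ,  2.09877846, -0.02920937,
        0.76351293,  2.61855276]), '-y': array([-1.29210907,  0.40659947,  0.92596987,  2.13701328, -0.454053  ,
        0.8047083 , -1.65193744])}
rim (209.5, 210.5) 12.510096549987793 [0.5590251  0.25172864 0.152     ]
key ((236.72950744628906, 256.7950744628906), 5.713216304779053) [0.43935138 0.19885621 0.058     ] 30.95
```

View pics/s7.png

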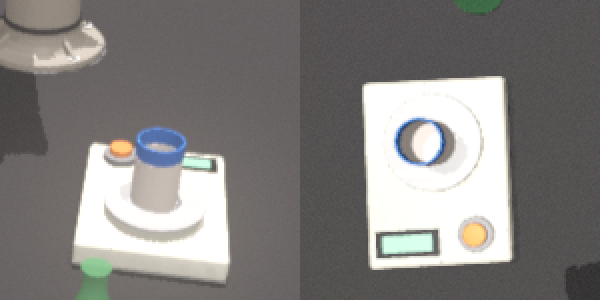

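The beaker stands free on the pan, rim at (0.559, 0.252), within about 4 mm of the pan centre. The key is at top pixel (236.7,256.8). Next: press it.

```bash
cat > g.py <<'E'
from h import *
K=np.array([.4395,.1985]); q=quat([0,0,-1],[1,0,0])
move_gripper(0.0)
goto(np.r_[K,.16],q); move_linear(np.r_[K,.075],max_speed=.1)
f0=read_state()["wrist_force"][2]
print(move_linear(np.r_[K,.053],max_speed=.02,contact_N=2)); s=read_state();print("touch",s["eef_pos"],s["wrist_force"]-[0,0,f0])
print(move_linear(np.r_[K,.044],max_speed=.01,contact_N=10)); s=read_state();print("bottom",s["eef_pos"],s["wrist_force"]-[0,0,f0])
hold(.3); s=read_state();print(s["eef_pos"],s["wrist_force"]-[0,0,f0])
move_linear(np.r_[K,.16],max_speed=.08)
goto(np.array([.36,-.02,.3]),q); s=read_state();print(s["clock"],s["wrist_force"])
S,T=snapshot("scene"),snapshot("top")
cv2.imwrite("pics/s8.png",np.hstack([S[120:300,220:500],T[100:280,180:460]])[:,:,::-1])
E
python3 g.py
```

```text
True
touch [0.43942758 0.1985273  0.06035994] [0.09171701 0.76673725 2.65788333]
True
bottom [0.4395096  0.19855891 0.05803786] [-1.93534052 -1.51850598  6.50490688]
[0.43946941 0.1985768  0.05801563] [-1.82083919 -0.86622766  8.50933597]
37.9167 [ 0.2944695   0.3504307  -0.28938601]
```

View pics/s8.png

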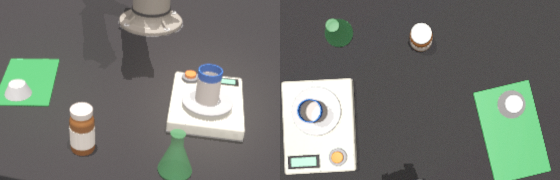

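The press reached a static 8.5 N, about twice the key's 4 N at the bottom, but the travel I observed was short. I'll press once more, harder, to confirm it hits the stop. In the picture the beaker, dish, bottle and flask are all in place.

```bash
cat > k.py <<'E'
from h import *
K=np.array([.4395,.1985]); q=quat([0,0,-1],[1,0,0])
goto(np.r_[K,.16],q); move_linear(np.r_[K,.07],max_speed=.1); f0=read_state()["wrist_force"][2]
for z in np.arange(.067,.0505,-.001):
    move_linear(np.r_[K,z],max_speed=.02); hold(.05); s=read_state(); f=s["wrist_force"][2]-f0; print(round(z,4),s["eef_pos"][2].round(5),round(f,1))
    if f>16: break
hold(.2); move_linear(np.r_[K,.16],max_speed=.08)
goto(np.array([.36,-.02,.3]),q); print(read_state()["clock"])
T=snapshot("top"); a,c=blobs(T,(100,90,40),(130,255,255),(185,180,250,245))[0]; u,r=cv2.minEnclosingCircle(c);print("rim",u,r)
E
python3 k.py
```

```text
0.067 0.06712 -1.5
0.066 0.06598 -0.4
0.065 0.06496 -0.3
0.064 0.06406 0.7
0.063 0.06305 0.7
0.062 0.06203 0.7
0.061 0.06105 1.6
0.06 0.06004 2.8
0.059 0.05903 3.4
0.058 0.05809 4.1
0.057 0.05784 15.3
0.056 0.05759 27.7
46.4833
rim (209.5, 210.5) 12.510096549987793
```

The force rises along a spring curve from 0.064 m to about 4 N at 0.058 m and then meets a hard stop. That is the full 6 mm of travel, so the key was fully pressed. The beaker has not moved, and the key is released.

```bash
python3 -c "
from bench import *
print(hand_in())"
```

```text
the job is handed in; nothing more can be done
None
```

The beaker stands mouth-up on the pan, about 4 mm from its centre; I pressed the tare key fully and released it (twice, the second press to confirm full travel), saw no sign of the dish, bottle or flask moving, and handed in at about 46 s of the 72 s limit.

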